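# Stack the battery modules and hold the probe on the contact

## Robot

A 6-joint arm with a two-finger parallel gripper is mounted at the origin on the work surface. World frame = base frame: x ahead of the robot, y to its left, z up, the work surface at z = 0. Lengths are in m, angles in rad, forces in N, time in s.
With the tool pointing down it reaches from about 0.35 to 0.95 m from the base axis. Payload 17.4 kg.
Tool frame: the origin (TCP) lies midway between the tips of the shut fingers; the grasp point (between the pads) lies 19 mm behind it; z points along the fingers, y is the line along which they close (so a half turn about z gives the same grasp; the last joint's range is limited). The gripper opens to 93 mm and grips with 3 to 60 N. Pads are 15 mm wide; open, the fingers measure 128 mm over their backs; the gripper's body (75 mm by 188 mm) begins 65 mm behind the grasp point.
Start: joints at [-1.164, 0.116, 1.442, -0, 1.584, -0.038], TCP at [0.29, -0.609, 0.219] pointing down, gripper open.
Joint ranges: [-2.83, 2.83], [-0.83, 2.19], [0.07, 2.5], [-1.14, 4.28], [0.01, 3], [-2.97, 2.97]. Speed limits (rad/s): [1.89, 1.89, 2.22, 3.14, 3.14, 3.14].

## Interface

Orientations are given as a 3x3 rotation matrix whose columns are the frame's x, y, z axes.
In Python, from station import * gives the robot as it stands. The module is installed in compiled form; this text tells all that it offers.
- The arm moves only by the tool carry_out, never from a script. Its argument "increments" is one flat list of numbers, 4 for each row, row after row: the shift along the world's x, y, z in mm, then the turn about the world's z in degrees. In form: [x, y, z, yaw, x, y, z, yaw, ...]. A call has 1 to 8 rows; each row shifts and turns the commanded pose from where the row before left it; what a row does not reach is not made up. A row lasts 1/10 s, in which the tool goes at most 50 mm and 8.59 degrees, less where a joint would pass 70% of its speed; a pose out of reach is approached as far as the arm can. A call with a gripper value outside its range is refused whole. "fingers" is the opening, from 0 (shut) to 1 (fully open), set as the call begins (left out, the last holds). The fingers move at their own pace and stop on an object; the grip force is fixed at half the most. Time passes only in rows, so rows that do not move let the fingers close. It gives the time, the measured TCP pose, the force, the opening and the grip force at its end, in the units of the state.
- sense(): the state, without advancing time (a new reading comes with each control period).
- read_camera(name): name is "side" or "top"; returns a dict with "pixels" (420x560x3 uint8, red, green, blue), "K" (3x3 intrinsics, pixels), "dist_coeffs" ([k1, k2, p1, p2, k3] as OpenCV has them; the pictures are not rectified), "xyz" and "attitude" of the camera in the world. Camera axes: x right, y down, z forward; pixel columns grow to the right and rows downward; lengths in m; the calibration is good to about 2 mm. A picture is of the moment at which its call begins. There is no depth.
- sign_off(): hands the job in; it is judged then, once.
The state is a dict: "clock": time; "qpos": joint angles; "dq": joint speeds; "joint_efforts": joint torques, N m; "ee_pos": TCP position; "tool_rot": TCP orientation; "ft_force": force on the tool from outside, world axes, zero at the start; "moment": the same for the moment, N m; "opening": opening from 0.0 (shut) to 1.0 (fully open); "gripper_force": force on a finger pad.
Only numpy, scipy, OpenCV 4.12 (cv2) and the standard library are available. Lean on these libraries where they do the work, as an engineer would, in place of code of your own. Each camera call takes 0.05 s, during which the arm holds its last target. There are 200 camera calls.

## Task

Build the column centred and square on the black test base: set the loose plain case squarely on the case already there, then the flatter case with the brass contact squarely on top, contact side up (either way round). Then take the test probe out of its stand and finish holding it in the gripper, upright and still, with its sprung tip gently pressed about halfway in on the brass contact: the program ends while it is held there, nothing is put down. Do not press hard, and leave the mouse, mug and screwdriver where they are.

Things in the scene. Friction and masses are not known exactly. Their poses are not given: they have to be found in the camera images.
- base: Fixed black test base, a flat plate 120 x 80 mm, 12 mm high, on the bench. Origin: centre of its underside; x along its 120 mm side, z up. The bottom case stands centred on it, sides parallel.
- bottom_case: Grey closed battery case, 100 x 60 mm, 35 mm high, about 0.4 kg, loose, already standing on the base: first of the column. Flat top and underside. Origin: centre of its underside; x along the 100 mm side, y along the 60 mm side, z up.
- plain_case: Same kind of case as bottom_case (100 x 60 mm, 35 mm high, 0.3 to 0.5 kg, flat plain top), lying loose on the bench. Goes second on the column. Origin: centre of its underside; x along the 100 mm side, y along the 60 mm side (the width to grip), z up.
- contact_case: Flatter grey case, 100 x 60 mm, 28 mm high, 0.25 to 0.4 kg, loose on the bench, told by the round brass contact (20 mm across, standing 2 mm proud in a black ring) on its top. Goes on top of the column. Origin: centre of its underside; x along the 100 mm side, y along the 60 mm side (the width to grip), z up; the contact is centred 25 mm towards +x.
- contact (a point): Centre of the brass contact's upper face: on contact_case, 25 mm along its x from the middle, 30 mm above its underside.
- stand: Fixed aluminium block 70 x 70 mm, 65 mm high, with an upright through hole 16 mm across in its middle; the probe hangs in it. Origin: centre of its underside; z up.
- probe: Cordless probe, 0.12 kg, 120 mm long: black square handle 22 x 22 x 60 mm, below it a grey barrel 12 mm across, 35 mm long, then a thin steel sprung tip standing out 25 mm. Upright in the stand, tip down, handle's underside on the stand's top; pull it straight up 65 mm to clear. Origin: centre of the handle's underside; z up along the probe, x and y square to the handle's faces.
- probe_point (a point): End of the sprung tip, 60 mm below the probe's origin along its axis when the tip is out; it moves with the tip.
- probe_tip (a joint): How far the sprung tip is pressed into the probe, in m: 0 is fully out, 0.010 is the end of its travel. The spring gives about 1 N at 0, 2.8 N at 0.005, 4.5 N at 0.010; beyond that it is rigid.
- mouse: Black computer mouse, 100 mm long, 58 mm wide and 34 mm high, loose bystander beyond the work on the left. Origin: on its underside.
- mug: White mug, 80 mm across, 92 mm high, loose bystander on the far right. Origin: centre of its underside.
- screwdriver: Screwdriver lying on the bench beyond the column, loose bystander. Origin: on its underside.
There are look-alikes about, which are no part of the job. There is more than one size of the probe; the job needs the middle-sized.

How it is judged:
By the outcome, as a careful person would: the job done as asked, in the order asked, and still so for the second after the job is handed in, while the arm keeps its last pose, push and grip.
It also fails if it takes over 70 s, if anything falls off the work surface, if the arm or the gripper's body presses on something with over 40 N, if the wrist force passes 120 N, or if a joint passes its speed limit or range.

## Working session

There is one attempt and no reset: what is moved stays moved. The work goes in short steps, Python scripts to look and compute and a tool call to move; the robot and the scene stay as the last step left them, time stands still between calls to the robot, and variables do not carry over. Pictures are saved under pics/ and viewed, at most 10 in all, crops included, and the job is handed in when it is done.

Besides the shell and the picture viewer there is one more tool, called after "Emit:" as name(argument=value, ...) on one line, values as JSON. carry_out: Moves the arm, as the interface text tells. Its arguments: {"type":"object","properties":{"increments":{"type":"array","items":{"type":"number"}},"fingers":{"type":"number"}},"required":["increments"]}

```bash
mkdir -p pics; cat > h.py <<'E'
from station import *
import numpy as np, cv2
def cam(n):
    c=read_camera(n); c={k:np.array(v) for k,v in c.items()}; return c
def save(c,f,crop=None,s=1):
    p=c['pixels'][:,:,::-1]
    if crop: u0,v0,u1,v1=crop; p=p[v0:v1,u0:u1]
    cv2.imwrite('pics/'+f,cv2.resize(p,None,fx=s,fy=s,interpolation=cv2.INTER_CUBIC) if s!=1 else p)
def rays(c,uv):
    n=cv2.undistortPoints(np.array(uv,float).reshape(-1,1,2),c['K'],c['dist_coeffs']).reshape(-1,2)
    d=np.c_[n,np.ones(len(n))]@c['attitude'].T
    return c['xyz'],d/np.linalg.norm(d,axis=1)[:,None]
def plane(c,uv,z):
    o,d=rays(c,uv); return o+d*((z-o[2])/d[:,2])[:,None]
def proj(c,P):
    R=c['attitude'].T; r,_=cv2.Rodrigues(R)
    return cv2.projectPoints(np.array(P,float).reshape(-1,1,3),r,-R@c['xyz'],c['K'],c['dist_coeffs'])[0].reshape(-1,2)
def tri(c1,u1,c2,u2):
    o1,d1=rays(c1,[u1]);o2,d2=rays(c2,[u2]);d1=d1[0];d2=d2[0]
    s=np.linalg.lstsq(np.c_[d1,-d2],o2-o1,rcond=None)[0]
    a=o1+s[0]*d1;b=o2+s[1]*d2
    return (a+b)/2,np.linalg.norm(a-b)
E
python3 - <<'E'
from h import *
np.set_printoptions(precision=4,suppress=True)
for n in('top','side'):
    c=cam(n); print(n,c['xyz'],c['attitude'].tolist(),c['K'].tolist(),c['dist_coeffs']); save(c,n+'0.png',s=1.4)
s=sense(); print({k:np.round(v,3).tolist() for k,v in s.items()})
E
```

```text
top [ 0.476  -0.0325  1.0381] [[0.013815408127639628, -0.996169974786522, 0.0863395380581036], [-0.9995098799669517, -0.011332502307895597, 0.029181744976808647], [-0.028091535143468106, -0.0867003790375885, -0.9958382950700488]] [[443.2214677133724, 0.0, 280.7814927809692], [0.0, 443.2214677133724, 209.66947159889523], [0.0, 0.0, 1.0]] [-0.0893  0.      0.      0.      0.    ]
side [0.016  0.5767 0.7242] [[-0.7447346257228148, -0.40692752214803984, 0.5289426518706499], [-0.66735806548276, 0.45634254794336215, -0.588544553429618], [-0.0018840606697321253, -0.7913036526233256, -0.6114204606164042]] [[398.87857246951074, 0.0, 282.57485540763093], [0.0, 398.87857246951074, 206.1490656436551], [0.0, 0.0, 1.0]] [-0.0047  0.      0.      0.      0.    ]
{'clock': 0.1, 'qpos': [-1.164, 0.116, 1.442, 0.0, 1.584, -0.038], 'dq': [0.0, -0.001, -0.001, 0.001, -0.001, -0.0], 'joint_efforts': [0.001, -72.289, -62.387, 0.078, 0.023, -0.0], 'ee_pos': [0.29, -0.609, 0.218], 'tool_rot': [[0.903, 0.43, -0.0], [0.43, -0.903, 0.001], [0.0, -0.001, -1.0]], 'ft_force': [-0.837, -0.284, -0.198], 'moment': [-0.077, 0.004, 0.03], 'gripper_force': 0.0, 'opening': 0.999}
```

View pics/top0.png

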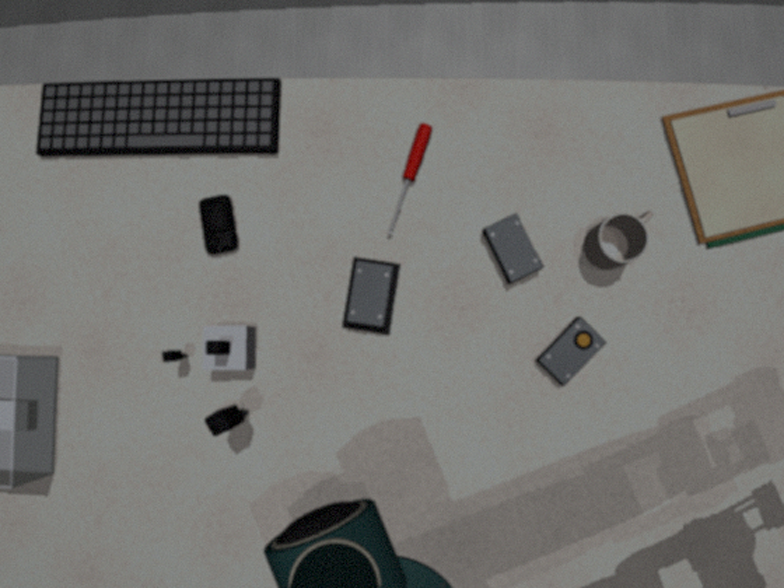

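View pics/side0.png

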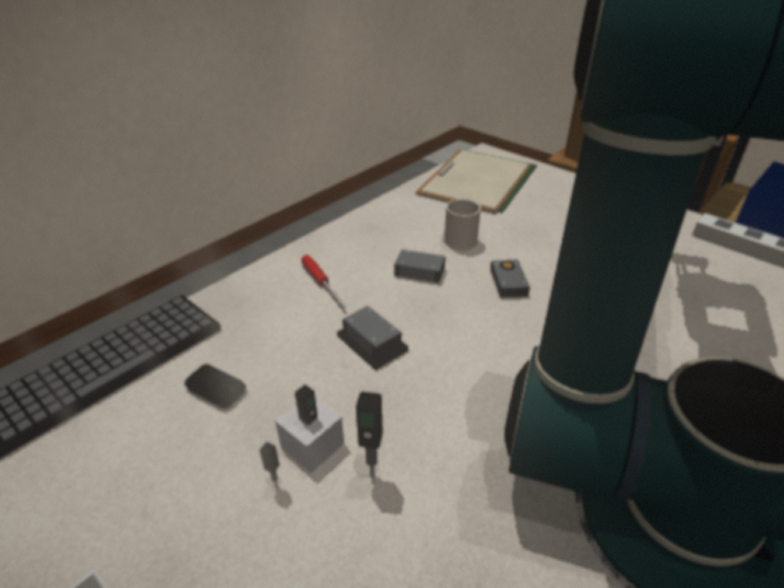

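Top view (at 1.4x) shows: column (370,295), plain case (512,248), contact case (571,350, brass at 584,340), and stand (229,347) with a probe at (217,347). The probe candidates are the small one free-standing at (173,355), the middle one in the stand at (217,347), and the large one free-standing at (225,420). I choose the one in the stand. The case candidates are the plain one at (512,248), the contact one at (571,350), and the bottom one at (370,295) on the black base. The side view agrees: probe (306,403), stand (310,437).

```bash
cat >> h.py <<'E'
def avg(n,k=4):
    c=cam(n); a=c['pixels'].astype(float)
    for _ in range(k-1): a+=np.array(read_camera(n)['pixels'])
    c['pixels']=np.clip(a/k,0,255).astype(np.uint8); return c
def tile(c,box,s):
    u0,v0,u1,v1=box; p=c['pixels'][v0:v1,u0:u1,::-1]
    p=np.clip(255*(p/255.)**.6,0,255).astype(np.uint8)
    return cv2.resize(p,s,interpolation=cv2.INTER_CUBIC)
E
python3 - <<'E'
from h import *
t=avg('top');s=avg('side')
np.savez('t0.npz',**t);np.savez('s0.npz',**s)
# tiles of 66x50 at 4x
T=lambda c,u,v:tile(c,(u,v,u+66,v+50),(264,198))
a=np.hstack([T(t,232,185),T(t,333,152),T(t,375,223)])
b=np.hstack([T(t,125,225),T(s,190,270),T(s,230,215)])
d=np.hstack([T(s,270,165),T(s,330,180),T(t,125,270)])
cv2.imwrite('pics/crops.png',np.vstack([a,b,d]))
E
```

```text
(no output)
```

View pics/crops.png

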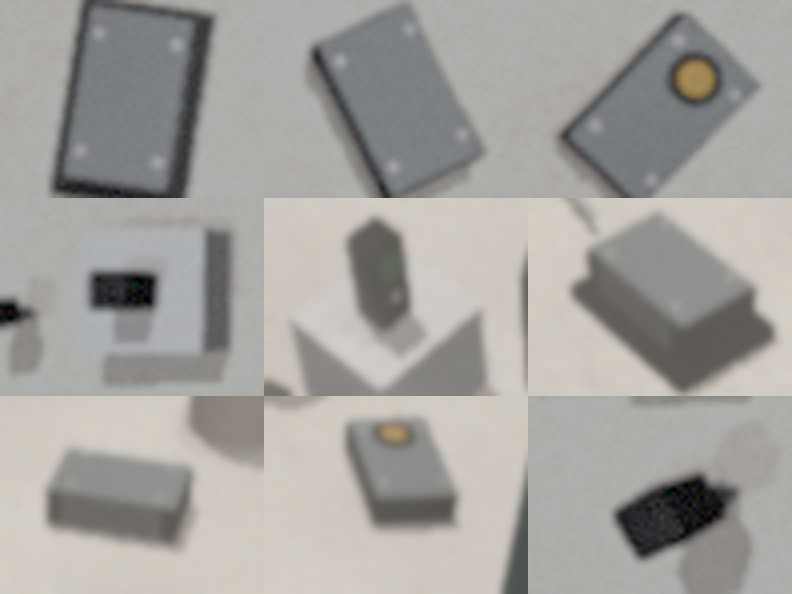

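The crops show the contact case with its brass disc (tile 3), the plain case (tile 2), and the bottom case on the black base (tile 1). The middle-sized probe hangs in the stand (tiles 4 and 5), and the large one stands free (tile 9). Next I measure the faces in both views.

```bash
cat >> h.py <<'E'
def face(c,box,seed,K=3,lo=None,hi=None,up=6):
    """mid-grey face around the seed pixel: contour polygon in pixels"""
    u0,v0,u1,v1=box
    g=cv2.cvtColor(c['pixels'],cv2.COLOR_RGB2GRAY)[v0:v1,u0:u1]
    g=cv2.GaussianBlur(cv2.resize(g,None,fx=up,fy=up,interpolation=cv2.INTER_CUBIC),(0,0),2)
    if lo is None:
        ref=float(np.median(g[(seed[1]-v0)*up-9:(seed[1]-v0)*up+9,(seed[0]-u0)*up-9:(seed[0]-u0)*up+9]))
        _,l,ce=cv2.kmeans(g.reshape(-1,1).astype(np.float32),K,None,(3,50,.1),3,cv2.KMEANS_PP_CENTERS)
        ce=np.sort(ce.ravel()); i=np.argmin(abs(ce-ref))
        lo=(ref+ce[i-1])/2 if i>0 else 0; hi=(ref+ce[i+1])/2 if i<K-1 else 256
    m=((g>=lo)&(g<=hi)).astype(np.uint8)
    m=cv2.morphologyEx(m,cv2.MORPH_OPEN,np.ones((2*up+1,2*up+1)))
    cs,_=cv2.findContours(m,cv2.RETR_EXTERNAL,cv2.CHAIN_APPROX_NONE)
    sp=((seed[0]-u0)*up,(seed[1]-v0)*up)
    k=max(cs,key=lambda q:cv2.pointPolygonTest(q,sp,True))
    f=lambda q:(np.array(q,float).reshape(-1,2)+.5)/up-.5+[u0,v0]
    h=cv2.convexHull(k)
    for e in np.arange(.01,.12,.005):
        q=cv2.approxPolyDP(h,e*cv2.arcLength(h,True),True)
        if len(q)<=4: break
    return f(q),f(cv2.boxPoints(cv2.minAreaRect(h))),f(h),(lo,hi)
def bench(c,Q,z):
    P=plane(c,Q,z)[:,:2]
    r=cv2.minAreaRect((P*1000).astype(np.float32)); B=cv2.boxPoints(r)
    e=B[1]-B[0]; f=B[2]-B[1]
    if np.linalg.norm(f)>np.linalg.norm(e): e,f=f,e
    return np.round(r[0],1),np.round([np.linalg.norm(e),np.linalg.norm(f)],1),round(np.degrees(np.arctan2(e[1],e[0]))%180,1)
E
python3 - <<'E'
from h import *
np.set_printoptions(precision=1,suppress=True)
t=dict(np.load('t0.npz'));s=dict(np.load('s0.npz'))
tb={'col':((235,175,300,245),(265,210)),'plain':((335,145,397,210),(366,177)),'cont':((375,220,440,280),(400,255)),'stand':((140,225,187,272),(149,240))}
sb={'col':((232,210,300,268),(265,236)),'plain':((270,168,328,208),(300,186)),'cont':((345,180,383,216),(366,196)),'stand':((190,278,250,340),(208,298))}
zz={'col':.047,'plain':.035,'cont':.028,'stand':.065}
for n in tb:
    q,b,h,th=face(t,*tb[n]); print(n,'top',q.tolist() if len(q)!=4 else '',th); print('  rect',bench(t,h,zz[n]))
    qs,bs,hs,ths=face(s,*sb[n],K=4); print('  side',len(qs),ths,bench(s,hs,zz[n]))
    for p in q:
        d=[tri(t,p,s,r) for r in qs]; P,e=min(d,key=lambda x:np.linalg.norm(x[0][:2]-plane(t,[p],zz[n])[0][:2])); print('   ',P*1000,round(e*1000,1))
E
```

```text
col top  (np.float32(56.993877), np.float32(106.3141))
  rect (array([562.5,  34.8]), array([98.2, 58.8], dtype=float32), np.float32(171.6))
  side 4 (np.float32(75.8156), np.float32(118.75944)) (array([562.4,  36.8]), array([96.5, 57.7], dtype=float32), np.float32(172.4))
    [612.7  54.3  48.6] 1.9
    [605.7   0.5  43.8] 0.4
    [512.2  16.4  44.2] 2.9
    [520.7  70.2  48. ] 2.9
plain top  (np.float32(60.802986), np.float32(106.429474))
  rect (array([ 634.9, -194.1]), array([109.3,  74.2], dtype=float32), np.float32(26.6))
  side 4 (np.float32(80.62145), np.float32(118.58472)) (array([ 639.6, -198.2]), array([101.2,  56. ], dtype=float32), np.float32(25.9))
    [ 698.9 -204.1   30.1] 0.5
    [ 610.4 -246.8   28.5] 1.4
    [ 574.6 -180.1   49.9] 7.1
    [ 674.1 -154.4   33.7] 3.7
cont top  (np.float32(62.16375), np.float32(103.827354))
  rect (array([ 474.7, -295.5]), array([98.3, 59.6], dtype=float32), np.float32(135.6))
  side 4 (np.float32(75.48393), np.float32(114.608025)) (array([ 475.4, -291.7]), array([92.3, 59.5], dtype=float32), np.float32(136.7))
    [ 530.2 -311.4   22.2] 3.8
    [ 488.2 -346.9   26.5] 5.7
    [ 422.5 -279.3   29. ] 2.2
    [ 461.9 -243.8   28. ] 0.2
stand top  (np.float32(114.51932), 256)
  rect (array([472.3, 257.1]), array([107.4, 104.2], dtype=float32), np.float32(91.3))
  side 4 (np.float32(146.36987), 256) (array([499.7, 276.6]), array([116.2,  71.4], dtype=float32), np.float32(142.3))
    [536.1 220.6  45.7] 29.2
    [441.9 237.1  21.3] 66.2
    [419.6 294.7  99. ] 4.0
    [520.4 320.2  28.1] 12.7
```

```bash
python3 - <<'E'
from h import *
np.set_printoptions(precision=1,suppress=True)
t=dict(np.load('t0.npz'));s=dict(np.load('s0.npz'))
# screws: tophat in top view
tb={'col':((240,180,292,242),.047,(562.5,34.8)),'plain':((335,145,397,210),.035,(638,-196)),'cont':((375,220,440,280),.028,(474.7,-295.5))}
for n,(b,z,c0) in tb.items():
    u0,v0,u1,v1=b; g=cv2.cvtColor(t['pixels'],cv2.COLOR_RGB2GRAY)[v0:v1,u0:u1]
    g=cv2.resize(g,None,fx=6,fy=6,interpolation=cv2.INTER_CUBIC); g=cv2.GaussianBlur(g,(0,0),3)
    th=cv2.morphologyEx(g,cv2.MORPH_TOPHAT,cv2.getStructuringElement(2,(31,31)))
    m=(th>8).astype(np.uint8); k,_,st,ce=cv2.connectedComponentsWithStats(m)
    px=(ce[1:]+.5)/6-.5+[u0,v0]; P=plane(t,px,z)[:,:2]*1000
    ok=(np.linalg.norm(P-c0,axis=1)<60)&(st[1:,4]>60)
    print(n,[(p.tolist(),int(a)) for p,a in zip(P[ok].round(1),st[1:,4][ok])])
for lo,hi in((70,98),(80,98)):
  q,_,h,_=face(t,(335,145,397,210),(366,177),lo=lo,hi=hi); print('plain',bench(t,h,.035),plane(t,q,.035)[:,:2]*1000)
# brass
hsv=cv2.cvtColor(t['pixels'],cv2.COLOR_RGB2HSV); m=cv2.inRange(hsv,(10,90,60),(35,255,255)); m[:220]=0;m[285:]=0;m[:,:370]=0;m[:,445:]=0
v,u=np.nonzero(m); print('brass',u.mean(),v.mean(),plane(t,[(u.mean(),v.mean())],.030)*1000,len(u))
for nme,c,b in(('t',t,(135,220,195,280)),('s',s,(190,270,255,340))):
    u0,v0,u1,v1=b; p=c['pixels'][v0:v1,u0:u1].astype(int); d=p[...,2]-p[...,0]; print(nme,'b-r'); print(d[::5,::4]); print(p.mean(2).astype(int)[::5,::4])
E
```

```text
col [([599.3, 52.0], 407), ([593.0, 8.7], 481), ([532.1, 61.5], 417), ([525.8, 18.5], 480)]
plain [([682.0, -203.4], 307), ([662.8, -163.9], 475), ([620.7, -233.1], 378), ([601.8, -194.1], 418)]
cont [([510.8, -299.5], 1007), ([483.7, -334.6], 355), ([464.9, -255.3], 442), ([434.6, -286.7], 378)]
plain (array([ 641.6, -199.7]), array([101.1,  57.6], dtype=float32), np.float32(26.1)) [[ 696.5 -203.4]
 [ 609.  -245.1]
 [ 588.9 -194. ]
 [ 674.9 -154.7]]
plain (array([ 615.8, -202.7]), array([46. , 23.6], dtype=float32), np.float32(8.8)) [[ 639.3 -209.8]
 [ 601.8 -216.1]
 [ 592.  -194.8]
 [ 626.3 -190.3]]
brass 416.5 242.5 [[ 492.1 -312.2   30. ]] 76
t b-r
[[-6 -3 -8 -5 -8 -5 -9 -5 -7 -7 -6 -4 -7 -6 -4]
 [-1 -2 -8 -5 -4 -8 -4 -7 -6 -4 -6 -6 -6 -3 -4]
 [-3 -1 -2 -6 -6 -8 -7 -8 -9 -8 -8 -8 -5 -3 -2]
 [-2  0 -6  8  8  8  9  9  7  9  7 -1 -4 -4 -2]
 [-2 -3 -4  4  5  7  4  2  6  8  7  1 -5 -3 -1]
 [-8 -4 -1  5 -1  3  1  1  8  7  8 -1 -5  1 -3]
 [-7 -6 -3  5  5  2 -2  0 10  9  7  2 -7 -3 -2]
 [-4 -2 -1  8 10  1  0  7  8  8  5 -1 -4 -2 -1]
 [-5 -1  0 10  8  2  1  8  7  9  5  1 -5 -3  0]
 [-2 -3
[... 2190 characters left out ...]
165 164 167 163  51  46  48 136 177 173 169 167 170 168  97]
 [167 166 166 169 173 171  62  47  67  99 173 174 173 170 169 166 101]
 [160 165 169 175 170 168 125  51  51 110 170 174 167 101 167 170 112]
 [166 161 103 129 174 175 166 122 111 110 146 144  83  81 168 172 140]
 [165 166 130  88  96 164 176 173 163 165 104  82  82  82 156 174 150]
 [134 160 157  87  86  88 124 173 149  86  82  82  82  81 150 175 156]
 [ 71  63 151  97  84  85  87  90  88  86  84  83  81 101 115 167 168]
 [ 69  62 114 150  96  85  85  86  88  86  85  86 111 111 117 164 160]
 [ 70  64  77 169 158 117  87  84  87  87  96 113 111 124 171 173 148]
 [100  65 144 171 168 165 135  97  85 110 112 114 142 170 169 173 153]]
```

Emit:
carry_out(increments=[25, 30, 0, 0, 35, 35, 0, 0, 35, 35, 0, 0, 35, 35, 0, 0, 35, 35, 0, 0, 35, 35, 0, 0, 35, 35, 0, 0, 35, 35, 0, 0], fingers=1)

```text
clock: 1.3
ee_pos: [0.5616, -0.3327, 0.2189]
tool_rot: [[0.903, 0.43, 0.0], [0.43, -0.903, -0.0], [0.0, 0.0, -1.0]]
ft_force: [0.9, -0.4, -0.9]
opening: 0.995
gripper_force: 0.0
```

```bash
python3 - <<'E'
from h import *
np.set_printoptions(precision=1,suppress=True)
t=dict(np.load('t0.npz'));s=dict(np.load('s0.npz'))
P=t['pixels'].astype(int)
# stand top: bluish or dark handle, in top view
d=cv2.GaussianBlur((P[...,2]-P[...,0]).astype(np.float32),(0,0),1); g=P.mean(2)
U,V=np.meshgrid(range(560),range(420)); box=(U>138)&(U<180)&(V>225)&(V<275)
m=((d>1)&(g>85)&box).astype(np.uint8)
m=cv2.morphologyEx(m,cv2.MORPH_OPEN,np.ones((3,3)))
cs,_=cv2.findContours(m,0,1); k=np.vstack([c for c in cs if cv2.contourArea(c)>20]); h=cv2.convexHull(k).reshape(-1,2)
print('stand',h.min(0),h.max(0),bench(t,h,.065))
def dark(c,b,thr,up=6):
    u0,v0,u1,v1=b; q=cv2.resize(cv2.cvtColor(c['pixels'],7)[v0:v1,u0:u1],None,fx=up,fy=up,interpolation=cv2.INTER_CUBIC)
    cs,_=cv2.findContours((q<thr).astype(np.uint8),0,1); k=max(cs,key=cv2.contourArea)
    h=cv2.convexHull(k); f=lambda a:(np.array(a).reshape(-1,2)+.5)/up-.5+[u0,v0]
    return f(h),f(cv2.boxPoints(cv2.minAreaRect(h))),f(cv2.approxPolyDP(h,.03*cv2.arcLength(h,True),True))
h,b,a=dark(t,(138,235,172,262),62); print('handle top view box',b.tolist()); print(plane(t,b,.125)*1000); print(plane(t,b,.065)*1000)
h,b,a=dark(s,(205,270,233,305),82); print('side',a.tolist()); print(plane(s,a,.125)*1000);print(plane(s,a,.065)*1000)
# mug: rim in top view at z=.092 ; bottom in side view
print('mug rim',plane(t,[(417,172),(463,170),(440,152),(436,192)],.092)*1000)
print('mug bottom side L,R,front',plane(s,[(318,166),(342,166),(331,177.5)],0)*1000)
E
```

```text
stand [144 233] [175 264] (array([471.1, 264.6]), array([70.4, 69. ], dtype=float32), np.float32(91.8))
handle top view box [[147.25, 243.0833330154419], [163.75, 243.0833330154419], [163.75, 253.0833339691162], [147.25, 253.0833339691162]]
[[481.9 272.7 125. ]
 [482.5 237.4 125. ]
 [461.7 236.7 125. ]
 [461.  271.9 125. ]]
[[482.2 292.7  65. ]
 [482.9 255.1  65. ]
 [460.8 254.4  65. ]
 [460.  291.9  65. ]]
side [[216.91666666666666, 275.4166666666667], [223.08333333333334, 279.0833333333333], [225.25, 298.5833333333333], [220.58333333333334, 302.9166666666667], [214.08333333333334, 298.25], [211.08333333333334, 283.0833333333333]]
[[481.  257.  125. ]
 [464.4 255.3 125. ]
 [424.5 285.  125. ]
 [423.3 297.7 125. ]
 [440.8 298.6 125. ]
 [474.1 278.  125. ]]
[[527.5 225.   65. ]
 [509.3 223.1  65. ]
 [465.4 255.8  65. ]
 [464.1 269.8  65. ]
 [483.4 270.8  65. ]
 [520.  248.   65. ]]
mug rim [[ 643.1 -298.    92. ]
 [ 649.  -399.2   92. ]
 [ 687.9 -349.4   92. ]
 [ 600.  -338.7   92. ]]
mug bottom side L,R,front [[ 701.8 -367.8    0. ]
 [ 640.7 -422.2    0. ]
 [ 626.5 -340.     0. ]]
```

The handle is at about (471.5, 263.8) mm, square to the axes. The plain case is at (641.8, -198.6) with yaw 26.1°. Going over it and down partway.

Emit:
carry_out(increments=[20, 34, 0, 0.5, 20, 34, 0, 0, 20, 34, 0, 0, 20, 32, 0, 0, 0, 0, -40, 0, 0, 0, -40, 0, 0, 0, -40, 0, 0, 0, 0, 0])

```text
clock: 2.1
ee_pos: [0.638, -0.1993, 0.0928]
tool_rot: [[0.899, 0.438, -0.008], [0.438, -0.899, 0.003], [-0.006, -0.006, -1.0]]
ft_force: [-0.1, -0.2, -0.3]
opening: 0.999
gripper_force: 0.0
```

```bash
python3 - <<'E'
from h import *
t=avg('top',2);s=avg('side',2)
cv2.imwrite('pics/g1.png',np.hstack([tile(t,(310,120,450,260),(400,400)),tile(s,(250,110,390,250),(400,400))]))
E
```

```text
(no output)
```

View pics/g1.png

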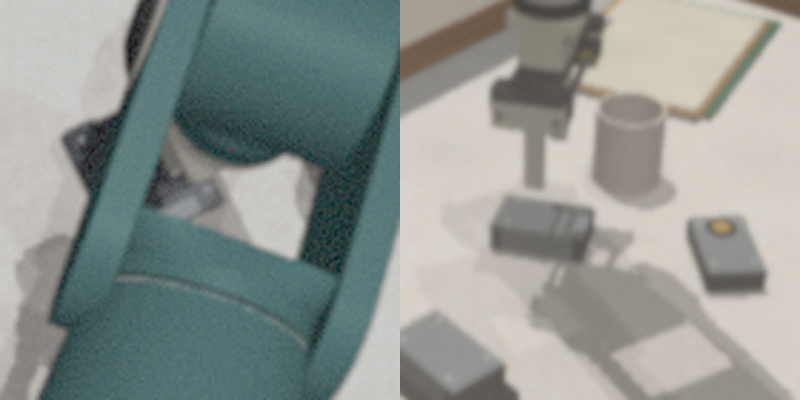

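The picture shows the fingers straddling the plain case at (545,230) and the mug clear at (630,145). I let it settle.

Emit:
carry_out(increments=[0, 0, 0, 0, 0, 0, 0, 0])

```text
clock: 2.5
ee_pos: [0.641, -0.2006, 0.1004]
tool_rot: [[0.899, 0.438, 0.002], [0.438, -0.899, -0.001], [0.002, 0.002, -1.0]]
ft_force: [-0.5, 0.2, 0.1]
opening: 1.002
gripper_force: 0.0
```

Emit:
carry_out(increments=[1, 2, -30, 0, 0, 0, -30, 0, 0, 0, -20, 0, 0, 0, -10, 0, 0, 0, 0, 0, 0, 0, 0, 0])

```text
clock: 3.1
ee_pos: [0.642, -0.1986, 0.01]
tool_rot: [[0.899, 0.438, 0.001], [0.438, -0.899, -0.0], [0.001, 0.001, -1.0]]
ft_force: [0.6, 0.3, -0.1]
opening: 1.001
gripper_force: 0.0
```

Emit:
carry_out(increments=[0, 0, 0, 0, 0, 0, 0, 0, 0, 0, 0, 0, 0, 0, 0, 0, 0, 0, 0, 0, 0, 0, 0, 0], fingers=0.5)

```text
clock: 3.7
ee_pos: [0.6416, -0.1985, 0.0089]
tool_rot: [[0.899, 0.438, 0.0], [0.438, -0.899, -0.0], [0.0, 0.0, -1.0]]
ft_force: [0.1, -1.7, 2.6]
opening: 0.642
gripper_force: 30.0
```

Emit:
carry_out(increments=[0, 0, 10, 0, 0, 0, 30, 0, 0, 0, 40, 0, -5, 15, 20, -2, -10, 25, 0, -4, -10, 25, 0, -4, -10, 25, 0, -4, -10, 30, 0, -4])

```text
clock: 4.5
ee_pos: [0.5957, -0.0776, 0.1089]
tool_rot: [[0.991, 0.136, -0.0], [0.136, -0.991, 0.0], [-0.0, -0.0, -1.0]]
ft_force: [0.8, 0.7, -3.4]
opening: 0.644
gripper_force: 30.0
```

Emit:
carry_out(increments=[-10, 30, 0, -4, -10, 30, 0, -4, -10, 30, 0, -4, -10, 20, 0, -4, -4, 4, 0, 0, 0, 0, 0, 0, 0, 0, 0, 0])

```text
clock: 5.2
ee_pos: [0.5527, 0.0351, 0.1089]
tool_rot: [[0.99, -0.138, 0.0], [-0.138, -0.99, -0.0], [0.0, 0.0, -1.0]]
ft_force: [-0.1, -0.3, -2.7]
opening: 0.641
gripper_force: 30.0
```

Emit:
carry_out(increments=[9.8, 0, -15, -0.3, 0, 0, -20, 0, 0, 0, -12, 0, 0, 0, -3, 0, 0, 0, 0, 0])

```text
clock: 5.7
ee_pos: [0.5622, 0.0353, 0.0585]
tool_rot: [[0.989, -0.145, -0.001], [-0.145, -0.989, -0.0], [-0.001, 0.0, -1.0]]
ft_force: [-0.1, -0.0, -3.6]
opening: 0.644
gripper_force: 30.0
```

Emit:
carry_out(increments=[0, 0, -1, 0, 0, 0, -1, 0, 0, 0, -0.5, 0, 0, 0, 0, 0])

```text
clock: 6.1
ee_pos: [0.5623, 0.0357, 0.0564]
tool_rot: [[0.99, -0.145, 0.0], [-0.145, -0.99, 0.0], [0.0, -0.0, -1.0]]
ft_force: [-0.5, -0.3, -3.3]
opening: 0.642
gripper_force: 30.0
```

Emit:
carry_out(increments=[0, 0, -0.5, 0, 0, 0, -0.5, 0, 0, 0, 0, 0])

```text
clock: 6.4
ee_pos: [0.5624, 0.0357, 0.0559]
tool_rot: [[0.99, -0.145, 0.0], [-0.145, -0.99, -0.0], [0.0, -0.0, -1.0]]
ft_force: [-2.7, 0.6, 5.0]
opening: 0.644
gripper_force: 30.0
```

Emit:
carry_out(increments=[0, 0, 0, 0, 0, 0, 0, 0, 0, 0, 0, 0, 0, 0, 15, 0, 0, 0, 35, 0, 0, 0, 40, 0, -5, -40, 0, -4, -5, -40, 0, -4], fingers=1)

```text
clock: 7.2
ee_pos: [0.5527, -0.0447, 0.1479]
tool_rot: [[0.96, -0.281, 0.003], [-0.281, -0.96, -0.0], [0.003, -0.001, -1.0]]
ft_force: [0.6, 0.6, 0.3]
opening: 0.999
gripper_force: 0.0
```

Emit:
carry_out(increments=[-10, -45, 0, -6, -10, -45, 0, -6, -10, -45, 0, -6, -15, -45, 0, -5, -15, -45, 0, -4, -15, -25, 0, -1, 0, 0, 0, 0, 0, 0, 0, 0])

```text
clock: 8.0
ee_pos: [0.4772, -0.2947, 0.1461]
tool_rot: [[0.715, -0.699, 0.001], [-0.699, -0.715, -0.0], [0.001, -0.0, -1.0]]
ft_force: [-0.5, 0.7, 0.2]
opening: 1.004
gripper_force: 0.0
```

```bash
python3 - <<'E'
from h import *
t=avg('top',4);s=avg('side',4); np.savez('t1.npz',**t);np.savez('s1.npz',**s)
cv2.imwrite('pics/g2.png',np.hstack([tile(t,(220,160,320,260),(400,400)),tile(s,(220,180,320,280),(400,400))]))
g=cv2.cvtColor(t['pixels'],7); print(g[175:245:6,236:296:4])
E
```

```text
[[148 150 148 152 149 149 149 152 149 149 152 152 150 148 147]
 [149 150 149 148 152 149 150 150 148 150 150 150 149 148 150]
 [149 147 148 151  84  86  90  84  82  79  86 102 136 148 152]
 [150 151 149 146  80  95  88  89  92  91 110  22  65 152 151]
 [149 149 146 136  85  88  87  89  88  94  86  29 111 147 150]
 [151 149 151 110  90  86  87  89  92  92  71  28 136 150 151]
 [148 150 151  87  87  89  88  91  90  94  49  27 149 152 151]
 [150 151 144  80  89  93  91  88  93  90  35  61 150 152 150]
 [151 147 137  97  91  90  92  90  92  87  31 102 150 150 153]
 [151 149 107  48  67  78  89  91  89  70  25 134 153 153 152]
 [149 148 139  94  79  53  35  21  13  12  27 150 152 151 153]
 [148 150 146 122 112 100 104 104 105 133 150 151 152 151 154]]
```

View pics/g2.png

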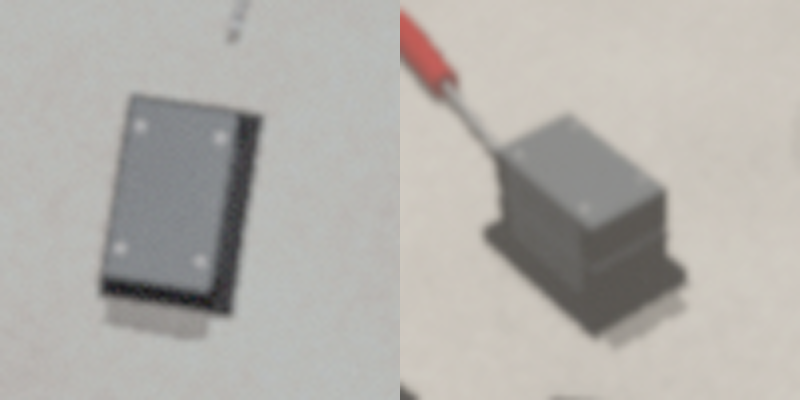

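The top view shows the plain case (170,190) square over the bottom case, and in the side view its edges run flush with the seam at (630,245). I check this with numbers from the screws.

```bash
cat >> h.py <<'E'
def screws(c,b,z,c0,r=60,thr=8):
    u0,v0,u1,v1=b; g=cv2.cvtColor(c['pixels'],7)[v0:v1,u0:u1]
    g=cv2.GaussianBlur(cv2.resize(g,None,fx=6,fy=6,interpolation=cv2.INTER_CUBIC),(0,0),3)
    th=cv2.morphologyEx(g,cv2.MORPH_TOPHAT,cv2.getStructuringElement(2,(31,31)))
    k,_,st,ce=cv2.connectedComponentsWithStats((th>thr).astype(np.uint8))
    px=(ce[1:]+.5)/6-.5+[u0,v0]; P=plane(c,px,z)[:,:2]*1000
    ok=(np.linalg.norm(P-c0,axis=1)<r)&(st[1:,4]>60)
    return P[ok],px[ok]
E
python3 - <<'E'
from h import *
np.set_printoptions(precision=1,suppress=True)
for f,z in(('0',.047),('1',.082)):
    t=dict(np.load(f't{f}.npz'));s=dict(np.load(f's{f}.npz'))
    P,pt=screws(t,(235,170,300,245),z,(562.5,35)); print('top',P.tolist(),P.mean(0))
    q,_,h,_=face(t,(235,175,300,245),(262,205),lo=57,hi=115); print(bench(t,h,z))
    q,_,h,_=face(s,(232,200,300,268),(264,226 if f=='1' else 236),K=4); print('side',bench(s,h,z))
    P,ps=screws(s,(232,200,300,268),z,(562.5,35),thr=5); print('side screws',P.tolist())
E
```

```text
top [[599.2600925115111, 51.98578085318302], [593.0071154312424, 8.699446556057602], [532.0892505274732, 61.51685135136713], [525.7937943610984, 18.479749814010265]] [562.5  35.2]
(array([562.5,  34.8]), array([98.2, 58.8], dtype=float32), np.float32(171.6))
side (array([562.4,  36.8]), array([96.5, 57.7], dtype=float32), np.float32(172.4))
side screws [[619.6799409254155, 44.34165362844311], [601.1873783975889, 50.161752503020686], [534.6221718214756, 59.146501268670384]]
top [[598.9228658841535, 52.890282555250984], [592.9023759053293, 9.677230138529204], [532.1993242733657, 62.48370296948691], [525.5886372099701, 19.36651212815063]] [562.4  36.1]
(array([563.5,  36.6]), array([101.5,  62.6], dtype=float32), np.float32(172.0))
side (array([562.6,  37.6]), array([97. , 57.6], dtype=float32), np.float32(171.5))
side screws [[600.7392859793247, 51.352381170661765], [534.7623779422271, 60.69947141697873]]
```

Emit:
carry_out(increments=[-2.7, -0.6, -30, 0.2, 0, 0, -40, 0, 0, 0, -40, 0, 0, 0, -21, 0, 0, 0, -10, 0, 0, 0, 0, 0, 0, 0, 0, 0])

```text
clock: 9.1
ee_pos: [0.4752, -0.2952, 0.0054]
tool_rot: [[0.718, -0.696, 0.001], [-0.696, -0.718, -0.001], [0.001, -0.0, -1.0]]
ft_force: [-0.5, 0.0, 0.3]
opening: 0.999
gripper_force: 0.0
```

Emit:
carry_out(increments=[0, 0, 0, 0, 0, 0, 0, 0, 0, 0, 0, 0, 0, 0, 0, 0, 0, 0, 0, 0, 0, 0, 0, 0], fingers=0.5)

```text
clock: 9.7
ee_pos: [0.4746, -0.295, 0.0043]
tool_rot: [[0.718, -0.696, 0.0], [-0.696, -0.718, -0.0], [0.0, 0.0, -1.0]]
ft_force: [-1.4, 1.0, 2.5]
opening: 0.646
gripper_force: 30.0
```

Emit:
carry_out(increments=[0, 0, 10, 0, 0, 0, 30, 0, 0, 0, 40, 0, 0, 0, 40, 0, 10, 20, 0, 3, 10, 35, 0, 5, 10, 40, 0, 5, 12, 45, 0, 5])

```text
clock: 10.5
ee_pos: [0.5164, -0.1539, 0.1246]
tool_rot: [[0.899, -0.438, 0.0], [-0.438, -0.899, -0.0], [0.0, 0.0, -1.0]]
ft_force: [0.5, -1.2, -2.9]
opening: 0.642
gripper_force: 30.0
```

Emit:
carry_out(increments=[12, 45, 0, 5, 12, 45, 0, 5, 12, 45, 0, 4, 10, 40, 0, 4, 0, 15, 0, 0, 0, 0, 0, 0, 0, 0, 0, 0])

```text
clock: 11.2
ee_pos: [0.5623, 0.0345, 0.1243]
tool_rot: [[0.99, -0.142, -0.0], [-0.142, -0.99, -0.0], [-0.0, 0.0, -1.0]]
ft_force: [0.1, -1.0, -3.1]
opening: 0.644
gripper_force: 30.0
```

Emit:
carry_out(increments=[0.2, 1, -15, 0, 0, 0, -15, 0, 0, 0, -5, 0, 0, 0, -1, 0, 0, 0, -1, 0, 0, 0, -0.5, 0, 0, 0, 0, 0])

```text
clock: 11.9
ee_pos: [0.5628, 0.036, 0.0867]
tool_rot: [[0.99, -0.141, 0.0], [-0.141, -0.99, 0.0], [0.0, -0.0, -1.0]]
ft_force: [-0.3, 0.2, -2.3]
opening: 0.638
gripper_force: 30.0
```

Emit:
carry_out(increments=[0, 0, -0.5, 0, 0, 0, 0, 0])

```text
clock: 12.1
ee_pos: [0.5628, 0.0361, 0.0863]
tool_rot: [[0.99, -0.141, 0.0], [-0.141, -0.99, -0.0], [0.0, -0.0, -1.0]]
ft_force: [-1.2, 0.2, -0.7]
opening: 0.646
gripper_force: 30.0
```

Emit:
carry_out(increments=[0, 0, -0.5, 0, 0, 0, 0, 0])

```text
clock: 12.3
ee_pos: [0.5629, 0.0361, 0.0863]
tool_rot: [[0.99, -0.141, 0.001], [-0.141, -0.99, -0.0], [0.001, -0.0, -1.0]]
ft_force: [-1.7, -0.1, 5.3]
opening: 0.641
gripper_force: 30.0
```

Emit:
carry_out(increments=[0, 0, 0, 0, 0, 0, 0, 0, 0, 0, 0, 0, 0, 0, 15, 0, 0, 0, 35, 0, 0, 0, 40, 0, 0, 0, 40, 0, -40, -20, 20, 2], fingers=1)

```text
clock: 13.1
ee_pos: [0.5247, 0.0169, 0.2395]
tool_rot: [[0.994, -0.105, 0.003], [-0.105, -0.994, 0.0], [0.003, -0.001, -1.0]]
ft_force: [0.2, -0.8, 0.5]
opening: 1.001
gripper_force: 0.0
```

Emit:
carry_out(increments=[-40, -25, 0, 2, -40, -30, 0, 2, -30, -30, 0, 2, 0, -40, 0, 0, 0, -40, 0, 0, 0, 0, 0, 0], fingers=0.5)

```text
clock: 13.7
ee_pos: [0.4121, -0.1522, 0.2368]
tool_rot: [[1.0, -0.006, 0.001], [-0.006, -1.0, -0.001], [0.001, 0.001, -1.0]]
ft_force: [-0.4, -0.2, -0.5]
opening: 0.536
gripper_force: 0.0
```

```bash
python3 - <<'E'
from h import *
np.set_printoptions(precision=1,suppress=True)
t=avg('top',4);s=avg('side',4); np.savez('t2.npz',**t);np.savez('s2.npz',**s)
cv2.imwrite('pics/g3.png',np.vstack([np.hstack([tile(t,(220,160,320,235),(400,300)),tile(s,(220,180,320,255),(400,300))]),np.hstack([tile(t,(100,220,220,310),(400,300)),tile(s,(170,260,290,350),(400,300))])]))
P,_=screws(t,(235,170,300,245),.110,(562.5,35)); print(P.tolist())
hsv=cv2.cvtColor(t['pixels'],cv2.COLOR_RGB2HSV); m=cv2.inRange(hsv,(10,90,60),(35,255,255)); m[:160]=0;m[245:]=0;m[:,:230]=0;m[:,305:]=0
v,u=np.nonzero(m); bt=(u.mean(),v.mean()); print('brass',plane(t,[bt],.112)*1000,len(u))
hsv=cv2.cvtColor(s['pixels'],cv2.COLOR_RGB2HSV); m=cv2.inRange(hsv,(10,80,60),(35,255,255)); m[:180]=0;m[255:]=0;m[:,:232]=0;m[:,300:]=0
v,u=np.nonzero(m);bs=(u.mean(),v.mean());print(plane(s,[bs],.112)*1000,len(u),tri(t,bt,s,bs))
E
```

```text
[[599.6589334918839, 53.53485210934264], [588.9986528908532, 10.459442468810899], [532.2236400703943, 63.18631472303444], [526.2222135988341, 19.81980558740315]]
brass [[587.7  32.9 112. ]] 96
[[588.9  32.7 112. ]] 49 (array([0.6, 0. , 0.1]), np.float64(0.0007425929075390007))
```

View pics/g3.png

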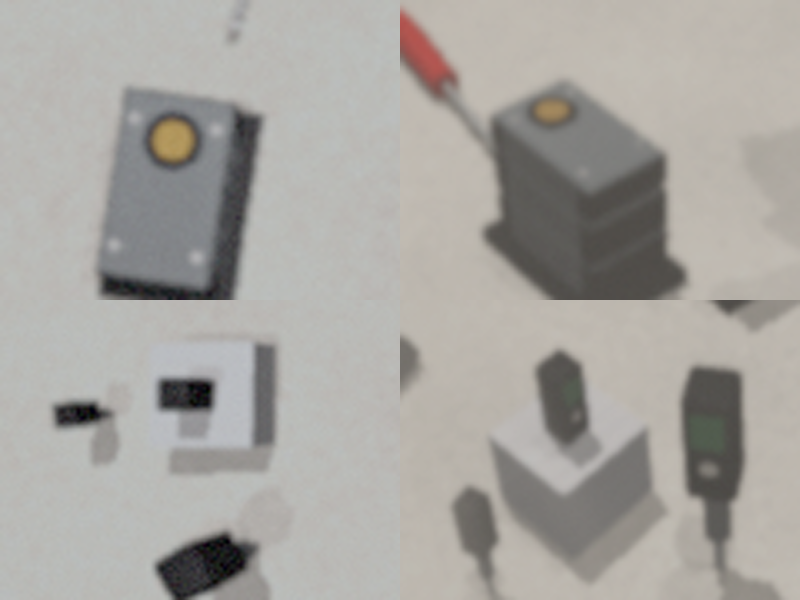

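The column looks square, with brass at (172,140) in the top view. The probe is in the stand at (185,394), with the small one at (75,413) and the large one at (205,565) nearby. I check how high and how far away those two are before descending.

Emit:
carry_out(increments=[10, 45, 10, 0, 10, 48, 0, 0, 10, 48, 0, 0, 10, 48, 0, 0, 10, 48, 0, 0, 9, 48, 0, 0, 0, 48, 0, 0, 0, 48, 0, 0])

```text
clock: 14.9
ee_pos: [0.471, 0.2348, 0.2457]
tool_rot: [[1.0, -0.001, 0.0], [-0.001, -1.0, -0.0], [0.0, 0.0, -1.0]]
ft_force: [0.8, -0.4, 0.9]
opening: 0.501
gripper_force: 0.0
```

```bash
python3 - <<'E'
from h import *
np.set_printoptions(precision=3,suppress=True)
t=dict(np.load('t2.npz'));s=dict(np.load('s2.npz'))
print('large',tri(t,(151,304.6),s,(264,281.6)));print('small',tri(t,(118.6,254.5),s,(191.6,316.4)))
print('stand corners', tri(t,(146,232.5),s,(218,277)))
# probe top: far-left edge mid in top view vs side-view handle top
print('probe',tri(t,(147.6,248),s,(216.5,278)))
E
```

```text
large (array([0.362, 0.242, 0.183]), np.float64(0.00041671987181443956))
small (array([0.456, 0.344, 0.101]), np.float64(0.0004435990512924183))
stand corners (array([0.492, 0.265, 0.123]), np.float64(0.03180434607363866))
probe (array([0.471, 0.268, 0.134]), np.float64(0.0027490195967775463))
```

Emit:
carry_out(increments=[0.5, 29, 0, 0, 0, 0, -40, 0, 0, 0, -40, 0, 0, 0, -40, 0, 0, 0, -30, 0, 0, 0, -16, 0, 0, 0, 0, 0, 0, 0, 0, 0])

```text
clock: 15.7
ee_pos: [0.4727, 0.2615, 0.081]
tool_rot: [[1.0, -0.002, 0.001], [-0.002, -1.0, 0.001], [0.001, -0.001, -1.0]]
ft_force: [1.0, 0.5, 0.2]
opening: 0.501
gripper_force: 0.0
```

```bash
python3 - <<'E'
from h import *
t=avg('top',2);s=avg('side',2)
cv2.imwrite('pics/g4.png',np.hstack([tile(t,(100,200,220,320),(400,400)),tile(s,(160,230,280,350),(400,400))]))
E
```

```text
(no output)
```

View pics/g4.png

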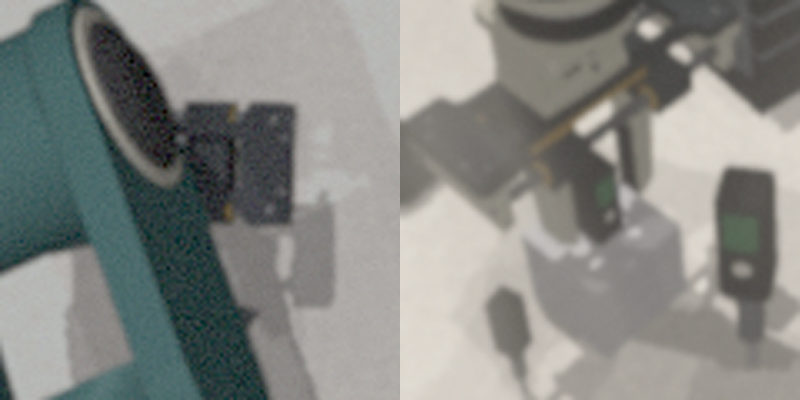

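The side view shows the two fingers either side of the middle probe's handle (600,190), and both look-alikes are clear. Closing.

Emit:
carry_out(increments=[0, 0, 0, 0, 0, 0, 0, 0, 0, 0, 0, 0, 0, 0, 0, 0, 0, 0, 0, 0, 0, 0, 0, 0], fingers=0.1)

```text
clock: 16.5
ee_pos: [0.4723, 0.2612, 0.0797]
tool_rot: [[1.0, -0.002, 0.0], [-0.002, -1.0, 0.0], [0.0, -0.0, -1.0]]
ft_force: [-0.2, 1.1, 1.5]
opening: 0.232
gripper_force: 30.0
```

Emit:
carry_out(increments=[0, 0, 8, 0, 0, 0, 15, 0, 0, 0, 20, 0, 0, 0, 25, 0, 0, 0, 30, 0, 0, 0, 30, 0, 0, 0, 22, 0, 0, 0, 0, 0])

```text
clock: 17.3
ee_pos: [0.473, 0.2613, 0.2333]
tool_rot: [[1.0, -0.002, 0.004], [-0.002, -1.0, 0.002], [0.004, -0.002, -1.0]]
ft_force: [1.0, -0.1, -0.4]
opening: 0.236
gripper_force: 30.0
```

Emit:
carry_out(increments=[8, -14, 0, 0, 16, -32, 0, 0, 18, -36, 0, 0, 18, -36, 0, 0, 18, -36, 0, 0, 18, -36, 0, 0, 14, -26, 0, 0, 6, -12.4, 0, 0])

```text
clock: 18.1
ee_pos: [0.5885, 0.0296, 0.2277]
tool_rot: [[1.0, -0.004, -0.003], [-0.004, -1.0, -0.001], [-0.003, 0.001, -1.0]]
ft_force: [-0.0, 1.0, -1.0]
opening: 0.232
gripper_force: 30.0
```

Emit:
carry_out(increments=[0, 0, -10, 0, 0, 0, -10, 0, 0, 0, 0, 0, 0, 0, 0, 0])

```text
clock: 18.5
ee_pos: [0.5877, 0.0336, 0.2092]
tool_rot: [[1.0, -0.001, -0.001], [-0.001, -1.0, 0.0], [-0.001, -0.0, -1.0]]
ft_force: [0.1, -0.1, -0.9]
opening: 0.239
gripper_force: 30.0
```

```bash
python3 - <<'E'
from h import *
t=avg('top',2);s=avg('side',4); np.savez('s3.npz',**s)
cv2.imwrite('pics/g5.png',np.hstack([tile(t,(220,140,320,240),(400,400)),tile(s,(220,150,300,230),(400,400))]))
x=sense(); P=x['ee_pos']; print(P)
print('predicted tip px (s)',proj(s,[P+[-.0008,0,-.0747],P+[-.0008,0,-.0147],[.5877,.0328,.112]]))
E
```

```text
[0.58826532 0.03289526 0.21001393]
predicted tip px (s) [[257.58631362 200.16026024]
 [256.56984105 179.90370107]
 [257.92120659 207.57329294]]
```

View pics/g5.png

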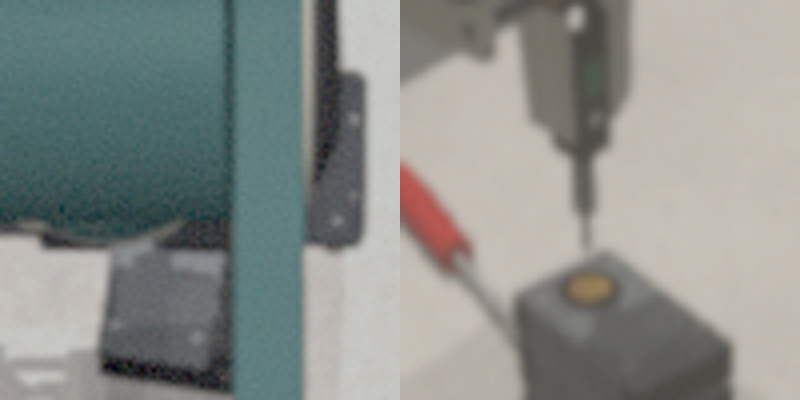

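The tip is at pixel (257.4, 200) and the brass at (258, 207.6) in the side view, both as predicted. Descending gently.

Emit:
carry_out(increments=[0, 0, -8, 0, 0, 0, -8, 0, 0, 0, -4, 0, 0, 0, -1, 0, 0, 0, 0, 0, 0, 0, 0, 0])

```text
clock: 19.4
ee_pos: [0.5883, 0.0326, 0.1889]
tool_rot: [[1.0, -0.002, 0.0], [-0.002, -1.0, -0.0], [0.0, 0.0, -1.0]]
ft_force: [-0.5, 0.6, -1.3]
opening: 0.236
gripper_force: 30.0
```

Emit:
carry_out(increments=[0, 0, -1, 0, 0, 0, -1, 0, 0, 0, 0, 0, 0, 0, 0, 0])

```text
clock: 19.8
ee_pos: [0.5883, 0.0327, 0.1867]
tool_rot: [[1.0, -0.002, 0.0], [-0.002, -1.0, 0.0], [0.0, -0.0, -1.0]]
ft_force: [1.0, -0.4, -0.9]
opening: 0.235
gripper_force: 30.0
```

Emit:
carry_out(increments=[0, 0, -1, 0, 0, 0, 0, 0, 0, 0, 0, 0])

```text
clock: 20.1
ee_pos: [0.5883, 0.0327, 0.1857]
tool_rot: [[1.0, -0.002, 0.0], [-0.002, -1.0, 0.0], [0.0, -0.0, -1.0]]
ft_force: [-0.3, 0.4, -0.4]
opening: 0.233
gripper_force: 30.0
```

Emit:
carry_out(increments=[0, 0, -1, 0, 0, 0, -1, 0, 0, 0, 0, 0, 0, 0, 0, 0])

```text
clock: 20.5
ee_pos: [0.5883, 0.0327, 0.1837]
tool_rot: [[1.0, -0.002, 0.0], [-0.002, -1.0, 0.0], [0.0, -0.0, -1.0]]
ft_force: [-0.1, -0.4, 1.7]
opening: 0.231
gripper_force: 30.0
```

```bash
cat > f.py <<'E'
from h import *
F=[];Z=[]
for i in range(14): read_camera('side'); x=sense(); F.append(x['ft_force']); Z.append(x['ee_pos'])
print(x['clock'],np.mean(F,0).round(2),(np.std(F,0)/14**.5).round(2),(np.mean(Z,0)*1000).round(2))
E
python3 f.py
```

```text
21.2 [0.38 0.06 0.87] [0.12 0.13 0.15] [588.25  32.67 183.68]
```

The force is 2.05 N above the free weight, which means about 2.9 mm pressed in. That agrees with the geometry, so 2 mm more.

Emit:
carry_out(increments=[0, 0, -1, 0, 0, 0, -1, 0, 0, 0, 0, 0, 0, 0, 0, 0, 0, 0, 0, 0, 0, 0, 0, 0])

```text
clock: 21.8
ee_pos: [0.5882, 0.0327, 0.1817]
tool_rot: [[1.0, -0.002, 0.0], [-0.002, -1.0, 0.0], [0.0, -0.0, -1.0]]
ft_force: [0.6, -0.2, 1.7]
opening: 0.231
gripper_force: 30.0
```

```bash
python3 f.py; python3 - <<'E'
from h import *
s=avg('side',3); t=avg('top',1)
cv2.imwrite('pics/g6.png',np.hstack([tile(t,(220,140,320,240),(400,400)),tile(s,(220,150,300,230),(400,400))]))
E
```

```text
22.5 [ 0.41 -0.09  1.74] [0.12 0.14 0.15] [588.24  32.67 181.66]
```

View pics/g6.png

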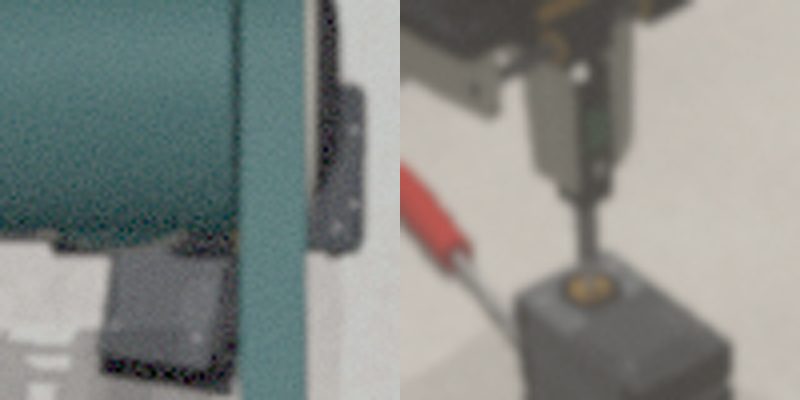

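The side view shows the tip in the middle of the brass at (590,287), with the probe upright. The contact force is 1.74 + 1.18 ≈ 2.9 N, which is about 5 mm pressed in, so I hand it in.

```bash
python3 -c "from station import *; print(sign_off())"
```

```text
the job is handed in; nothing more can be done
None
```

The job is handed in at about 23 s: the column is stacked on the base, with cases lined up to about 1.5 mm by camera, and the middle-sized probe is held upright with its tip pressed about 5 mm in (about 2.9 N) on the brass contact.

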